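# Hook the stone basket out of the deep rinsing tank

## Robot

A 7-joint arm with a two-finger parallel gripper is mounted at the origin on the work surface. World frame = base frame: x ahead of the robot, y to its left, z up, the work surface at z = 0. Lengths are in m, angles in degrees, forces in N, time in s.
With the tool pointing down it reaches from about 0.425 to 0.875 m from the base axis. Payload 4.7 kg.
Tool frame: the origin (TCP) lies where the fingers leave the gripper's body, on its centre line; the fingertips stand 70 mm ahead of it and the grasp point (between the pads) lies 51 mm ahead of it (env.tip_reach is the distance from the TCP to the fingertips, in m); z points along the fingers, x is the direction in which the jaws open and shut, and the axes are right-handed (so a half turn about z gives the same grasp; the last joint's range is limited). The gripper opens to 87 mm and grips with 3 to 60 N. Pads are 19 mm wide; open, the fingers measure 117 mm over their backs; the gripper's body (75 mm by 190 mm) begins 51 mm behind the grasp point.
Start: joints at [-71.156, 18.392, -4.016, 83.108, 1.295, 78.541, -3.26], TCP at [0.201, 0.618, 0.292] pointing down, gripper open.
Joint ranges: [-163.93, 163.93], [-17.29, 119.83], [-79.2, 71.16], [3.27, 140.29], [-89.18, 269.18], [5.43, 117.66], [-154.24, 154.24]. Speed limits (degrees/s): [147.25, 147.25, 180, 180, 180, 180, 180].

## Interface

Orientations are given as [roll, pitch, yaw] about the fixed x, y, z axes, in that order (R = Rz(yaw) Ry(pitch) Rx(roll)).
In Python, from cell import env, optics, order gives the robot as it stands.
- The arm moves only by the shell command python3 -m creep 'ROWS' [FORCE]. ROWS is JSON, a list of rows, each a list of 7 numbers: the shift along the tool's x, y, z in cm, then the turn, a rotation vector about the tool's x, y, z in rad, then the opening, from 0 (shut) to 1 (fully open). A call has 1 to 20 rows; each row shifts and turns the pose as measured when the row begins, along the tool's axes as they then stand; what a row does not reach is not made up. A row lasts 1/10 s, in which the tool goes at most 50 mm and 8.59 degrees, less where a joint would pass 70% of its speed; a pose out of reach is approached as far as the arm can. A call with a gripper value outside its range is refused whole. The fingers move at their own pace and stop on an object; FORCE is the grip in N (left out, the last holds). Time passes only in rows, so rows that do not move let the fingers close. It gives the time, the measured TCP pose, the force and the opening at its end, in the units of the state.
- env.get_obs(): the state, without advancing time (a new reading comes with each control period).
- optics.read_camera(name): name is "side" or "top" or "wrist"; returns a dict with "frame" (384x512x3 uint8, blue, green, red), "z_map" (384x512 float32, m along the optical axis (not along the pixel's ray), 0 where there is no reading), "fx", "fy", "cx", "cy" (pixels), "R" (3x3) and "t" (3): a world point X has camera coordinates R X + t; the wrist camera has in their place "hand_eye" (4x4, takes a point from camera to tool coordinates, whose origin is the TCP and whose axes are the tool frame's). Camera axes: x right, y down, z forward; pixel columns grow to the right and rows downward; lengths in m; the calibration is good to about 2 mm. A picture is of the moment at which its call begins: read the wrist's pose just before it.
- order.sign_off(): hands the job in, once; it reports no verdict.
The state is a dict: "time_s": time; "qpos": joint angles; "joint_velocities": joint speeds; "effort": joint torques, N m; "tool_pos": TCP position; "tool_rot": TCP orientation; "force": force on the tool from outside, world axes, zero at the start; "wrist_torque": the same for the moment, N m; "grip_width": finger opening in m.
Only numpy, scipy, OpenCV 4.12 (cv2) and the standard library are available. Lean on these libraries where they do the work, as an engineer would, in place of code of your own. Each camera call takes 0.05 s, during which the arm holds its last target. There are 200 camera calls.

## Task

Take the blue-handled hook rod from its stand and use its hook to fetch the brass stone basket out of the deep, narrow rinsing tank: hook its red cross bar, gently draw it along the hold-down rack towards the tank's blue-panelled end until you feel the end stop, and only then lift it out. Set it down softly, upright in the middle of the blue tray, unhook it, and hang the rod back in its stand. Never touch the brass basket with the fingers, never pull or press on it with more than about 10 N, and leave everything else on the table where it is.

Things in the scene. Friction and masses are not known exactly. Their poses are not given: they have to be found in the camera images.
- rod_grip (a point): Hook rod, loose, 150 g: centre of its blue handle, a block 16 (x) x 26 (y) x 60 (z) mm, best gripped across its x faces; z is up. Below it a dark collar plate 44 x 34 x 5 mm, underside 35 mm below this point, shifted 6.5 mm to +x; from there a 5 mm steel shaft runs down on the handle's axis to the hook. The rod starts hanging upright in its stand.
- rod_hook (a point): The rod's J hook: middle of its foot, at 6.5 mm to the rod's +x of the shaft axis and 130 mm below rod_grip. The 5 mm round foot runs from the shaft 13 mm to +x, where a 5 mm upturned tip rises; the tip's top is 11.5 mm above this point. The throat between shaft and tip is 8 mm clear.
- stand_top (a point): Rod's stand, a fixed grey sleeve on a black 110 x 90 mm foot: the point of its top face, 106 mm above the table, where the rod's axis belongs. The rod hangs with its collar flat on this face, its +x (hook side) along the stand's +x. The slot, open above, 102 mm deep, reaches 8 mm to -x and 21 mm to +x of this point and is 18 mm wide in y.
- tank: Fixed steel rinsing tank, dry, open above, outside 158 (x) x 64 (y) x 135 mm high, walls 4 mm. Origin under its centre, on the table; its -x end carries a blue panel. Inside, a fixed hold-down rack: two rails along x, 51 mm above the table, carry the basket's ears; orange lips 7 mm above the rails, with a 36 mm gap between left and right, keep the ears down save at one 28 mm notch.
- tank_mouth (a point): Centre of the tank's mouth, 135 mm above the table. The rack's place along the tank is not measured: its orange end-stop plate (top 68 mm above the table) is to be felt. When the basket's -x wall touches it, the basket's centre lies 39 to 3 mm to -x of this point, its ears are under the notch with 2 mm to spare at each end, and it lifts straight out. Lifted earlier, the ears jam under the lips.
- basket_bar (a point): Brass stone basket, loose, 140 to 240 g: middle of its red 4 mm cross bar, which spans its open mouth along y, peaked 6 mm in the middle, 44 mm above the basket's underside. Free space under it is 40 mm deep and reaches 28 mm to either side along x. It hangs with its x along the tank's x, 12 mm above the table, 8 to 46 mm to the +x side of where it meets the end stop.
- basket_floor (a point): Middle of the brass basket's inner floor, 2 mm above its underside. The basket is 60 (x) x 30 (y) x 45 mm high, walls 2 mm, with an ear 24 (x) x 9 (y) x 4 mm on each long side, the ears' tops 43 mm above the underside. It slides on its rails with light friction (about 1 N).
- tray: Fixed blue tray 150 (x) x 130 (y) mm, rim 10 mm high, walls 4 mm; origin under its centre on the table; the inner floor is 4 mm above the table.
- spare_basket: Bystander, to be left alone: an empty bare-aluminium basket of the same make, 60 x 30 x 45 mm; origin under its centre.
- loupe: Bystander, to be left alone: a grey metal loupe, 40 dia, 30 tall mm; origin under its centre.
- jar: Bystander, to be left alone: an amber glass jar with black cap, 50 dia, 60 tall mm; origin under its centre.
- weight: Bystander, to be left alone: a brass scale weight, 32 dia, 44 tall mm; origin under its centre.
- caliper: Bystander, to be left alone: a digital caliper lying flat, 150 long mm; origin under its centre.
- scoop: Bystander, to be left alone: a steel stone scoop with black handle, 70 x 50 x 18 mm; origin under its centre.

How it is judged:
By the outcome, as a careful person would: the job done as asked, in the order asked, and still so for the second after the job is handed in, with the robot touching nothing.
It also fails if it takes over 64 s, if anything falls off the work surface, if the arm or the gripper's body presses on something with over 40 N, if the wrist force passes 120 N, or if a joint passes its speed limit or range.

## Working session

There is one attempt and no reset: what is moved stays moved. The work goes in short steps, Python scripts to look and compute and a shell command to move; the robot and the scene stay as the last step left them, time stands still between calls to the robot, and variables do not carry over. Pictures are saved under pics/ and viewed, on a budget of 10 in all, crops included, one or two more only if the job needs it, and the job is handed in when it is done.

```bash
ls; mkdir -p pics; cat > h.py <<'E'
import numpy as np, cv2
from cell import env, optics, order
from scipy.spatial.transform import Rotation as Ro
def shot(n):
    s=env.get_obs(); c=optics.read_camera(n)
    if n=="wrist":
        T=np.eye(4);T[:3,:3]=Ro.from_euler('xyz',s['tool_rot'],degrees=True).as_matrix();T[:3,3]=s['tool_pos']
        M=np.linalg.inv(T@np.array(c['hand_eye']));c['R']=M[:3,:3];c['t']=M[:3,3]
    c['R']=np.array(c['R']);c['t']=np.array(c['t']).ravel()
    return c
def world(c):  # z_map -> world xyz image
    z=c['z_map'];v,u=np.indices(z.shape)
    P=np.stack([(u-c['cx'])/c['fx']*z,(v-c['cy'])/c['fy']*z,z],-1)
    W=(P-c['t'])@c['R']; W[z==0]=np.nan
    return W
def ray(c,u,v,h): # pixel -> world on plane z=h
    o=-c['R'].T@c['t']; d=c['R'].T@np.array([(u-c['cx'])/c['fx'],(v-c['cy'])/c['fy'],1])
    return o+d*(h-o[2])/d[2]
def state():
    s=env.get_obs()
    print({k:np.round(s[k],4).tolist() for k in('time_s','tool_pos','tool_rot','force','wrist_torque','grip_width')})
    return s
E
python3 - <<'E'
from h import *
state()
im=[]
for n in("top","side"):
    c=shot(n); cv2.imwrite(f'pics/{n}0.png',cv2.resize(c['frame'],(800,600)))
    np.savez(f'{n}0.npz',**{k:c[k] for k in c})
    print(n,-c['R'].T@c['t'],c['fx'],c['R'][2])
E
```

```text
pics
{'time_s': 0.0, 'tool_pos': [0.2012, 0.6176, 0.2912], 'tool_rot': [179.9946, 0.1095, 71.9633], 'force': [0.4995, 0.2997, 0.4556], 'wrist_torque': [-0.0056, -0.0427, -0.0286], 'grip_width': 0.0869}
top [4.69113327e-01 1.36947220e-03 1.56771812e+00] 399.53908535385693 [ 0.05190662  0.01456338 -0.99854575]
side [ 0.19039934 -1.06213603  0.78423951] 437.54788305848444 [ 0.28196212  0.81490617 -0.50638454]
```

View pics/top0.png

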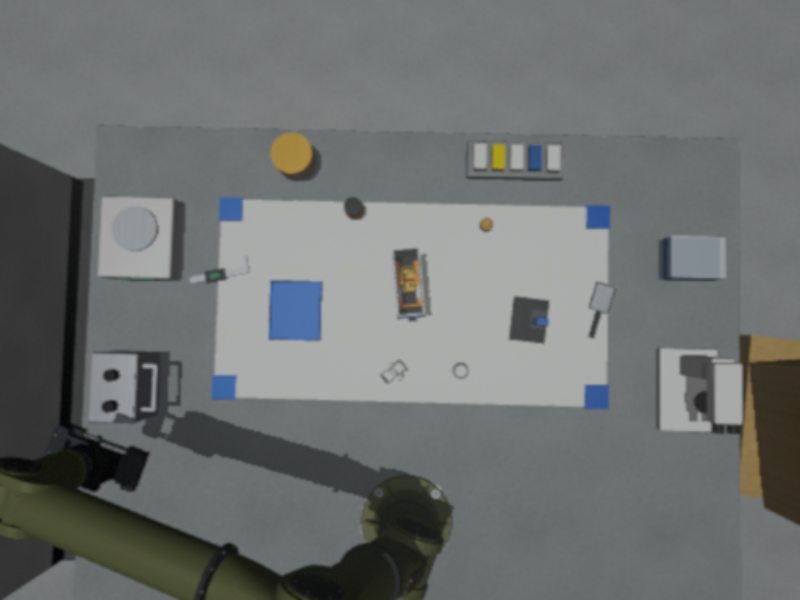

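View pics/side0.png

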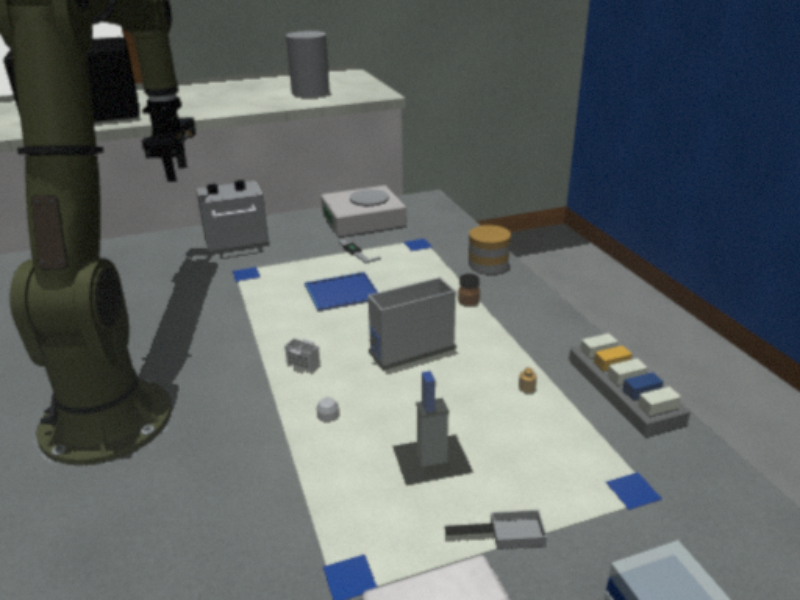

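Top view (800x600): tank at (408,283), stand foot at (530,320) with the blue handle at (541,320), tray at (296,310). Side view: the handle is at (428,390), and the tank's blue panel is at its end nearest the robot (375,335). Next I measure these from both views.

```bash
cat > m1.py <<'E'
from h import *
def load(n):
    f=np.load(f'{n}0.npz');return {k:f[k] for k in f.files}
T=load('top');S=load('side')
for n,c in(('top',T),('side',S)):
    W=world(c);hsv=cv2.cvtColor(c['frame'],cv2.COLOR_BGR2HSV)
    blue=(hsv[...,0]>100)&(hsv[...,0]<130)&(hsv[...,1]>110)
    inb=(W[...,0]>.3)&(W[...,0]<.95)&(abs(W[...,1])<.42)
    for nm,m in(('blue_hi',blue&inb&(W[...,2]>.105)),('blue_tray',blue&inb&(W[...,2]<.04)&(W[...,1]>.1)&(W[...,0]<.7)&(W[...,0]>.42)),
      ('stand',inb&(W[...,2]>.09)&(W[...,1]<-.1)),('foot',inb&(W[...,2]>-.02)&(W[...,2]<.03)&(hsv[...,2]<90)&(W[...,1]<-.1)&(W[...,1]>-.33)&(W[...,0]<.6)),
      ('tank',inb&(W[...,2]>.115)&(abs(W[...,1])<.1)),('panel',blue&inb&(abs(W[...,1])<.08)&(W[...,2]>.02))):
        p=W[m]
        if len(p)<5: print(n,nm,len(p));continue
        h=p[:,2].max();r=cv2.minAreaRect((p[:,:2]*1000).astype(np.float32))
        v,u=np.nonzero(m)
        print(n,nm,len(p),'px',u.mean().round(1),v.mean().round(1),'med',np.median(p,0).round(3),'zmin/max',p[:,2].min().round(3),h.round(3),'rect',np.round(r[0]),np.round(r[1]),round(r[2],1))
E
python3 m1.py
```

```text
top blue_hi 27 px 346.1 205.4 med [ 0.495 -0.29   0.168] zmin/max 0.158 0.175 rect [ 493. -291.] [11. 20.] 1.1
top blue_tray 1148 px 188.6 198.3 med [0.509 0.293 0.003] zmin/max -0.008 0.016 rect [509. 292.] [142. 125.] 0.0
top stand 133 px 344.4 204.1 med [ 0.498 -0.29   0.112] zmin/max 0.09 0.175 rect [ 500. -295.] [35. 44.] 84.6
top foot 383 px 335.9 204.8 med [ 0.493 -0.28   0.003] zmin/max -0.006 0.026 rect [ 499. -289.] [105.  80.] 0.1
top tank 157 px 260.9 179.0 med [0.584 0.011 0.133] zmin/max 0.116 0.141 rect [578.   9.] [157.  64.] 6.3
top panel 0
side blue_hi 31 px 273.5 240.9 med [ 0.494 -0.295  0.17 ] zmin/max 0.168 0.173 rect [ 494. -295.] [25. 11.] 85.6
side blue_tray 640 px 217.5 185.7 med [0.508 0.297 0.003] zmin/max -0.001 0.012 rect [511. 291.] [147. 135.] 0.1
side stand 447 px 275.6 257.3 med [ 0.495 -0.305  0.112] zmin/max 0.09 0.173 rect [ 503. -294.] [39. 45.] 83.2
side foot 769 px 274.4 294.4 med [ 0.488 -0.307  0.004] zmin/max -0.001 0.03 rect [ 502. -291.] [ 85. 108.] 85.5
side tank 678 px 263.1 190.4 med [ 0.578 -0.001  0.127] zmin/max 0.115 0.138 rect [581.   8.] [160.  72.] 6.7
side panel 0
```

Both views agree:
- The handle is at (0.494, -0.293) with its top at 0.171, which fits 0.106 + 0.065.
- The tank is at (0.58, 0.008) with yaw about 6.5°. The tray is at (0.51, 0.292) with yaw about 0°.
- The stand's yaw is about -5°, with its hook side to +x.

Next I look into the tank with the wrist camera on the way.

```bash
python3 -m creep '[[-2.93,3.32,-0.8,0,0,0,1],[-2.93,3.32,-0.8,0,0,0,1],[-2.93,3.32,-0.8,0,0,0,1],[-2.93,3.32,-0.8,0,0,0,1],[-2.93,3.32,-0.8,0,0,0,1],[-2.93,3.32,-0.8,0,0,0,1],[-2.93,3.32,-0.8,0,0,0,1],[-2.93,3.32,-0.8,0,0,0,1],[-2.93,3.32,-0.8,0,0,0,1],[-2.93,3.32,-0.8,0,0,0,1],[-2.93,3.32,-0.8,0,0,0,1],[-2.93,3.32,-0.8,0,0,0,1],[-2.93,3.32,-0.8,0,0,0,1],[-2.93,3.32,-0.8,0,0,0,1],[-2.93,3.32,-0.8,0,0,0,1],[-2.93,3.32,-0.8,0,0,0,1]]' && python3 -m creep '[[0,0,0,0,0,0.143,1],[0,0,0,0,0,0.143,1],[0,0,0,0,0,0.143,1],[0,0,0,0,0,0.143,1],[0,0,0,0,0,0.143,1],[0,0,0,0,0,0.143,1],[0,0,0,0,0,0.143,1],[0,0,0,0,0,0.143,1],[0,0,0,0,0,0,1]]'
python3 - <<'E'
from h import *
state();c=shot('wrist');print(c['hand_eye'],c['fx'],-c['R'].T@c['t'])
cv2.imwrite('pics/w1.png',c['frame']);np.savez('w1.npz',**{k:c[k] for k in c})
for p in([.578,.009,.135],[.494,-.293,.17]):
    q=c['R']@np.array(p)+c['t'];print(q[0]/q[2]*c['fx']+c['cx'],q[1]/q[2]*c['fy']+c['cy'])
E
```

```text
time_s: 1.7
tool_pos: [0.5705, -0.0099, 0.4162]
tool_rot: [-179.6, 0.6, 72.9]
force: [0.2, 0.2, 1.1]
grip_width: 0.0869
time_s: 2.6
tool_pos: [0.5715, -0.0208, 0.4127]
tool_rot: [179.3, 1.0, 4.3]
force: [0.8, -0.9, 0.5]
grip_width: 0.0868
{'time_s': 2.6, 'tool_pos': [0.5715, -0.0208, 0.4127], 'tool_rot': [179.2704, 0.9997, 4.2566], 'force': [0.8384, -0.9381, 0.4687], 'wrist_torque': [-0.0368, 0.0458, 0.0164], 'grip_width': 0.0868}
[[ 9.99999706e-01  5.02074533e-04  5.79644907e-04 -1.04751134e-03]
 [-6.42349924e-04  9.61292382e-01  2.75529570e-01 -7.56934811e-02]
 [-4.18871853e-04 -2.75529861e-01  9.61292422e-01 -9.16505943e-02]
 [ 0.00000000e+00  0.00000000e+00  0.00000000e+00  1.00000000e+00]] 303.5858460159979 [0.56632536 0.0559091  0.50335854]
265.6254498466523 137.51072921961347
186.68917371812663 355.17228962171305
```

```bash
python3 - <<'E'
from h import *
i=cv2.imread('pics/w1.png')[20:260,120:420]
cv2.imwrite('pics/w1c.png',cv2.resize(i,(750,600),interpolation=cv2.INTER_CUBIC))
E
```

```text
(no output)
```

View pics/w1c.png

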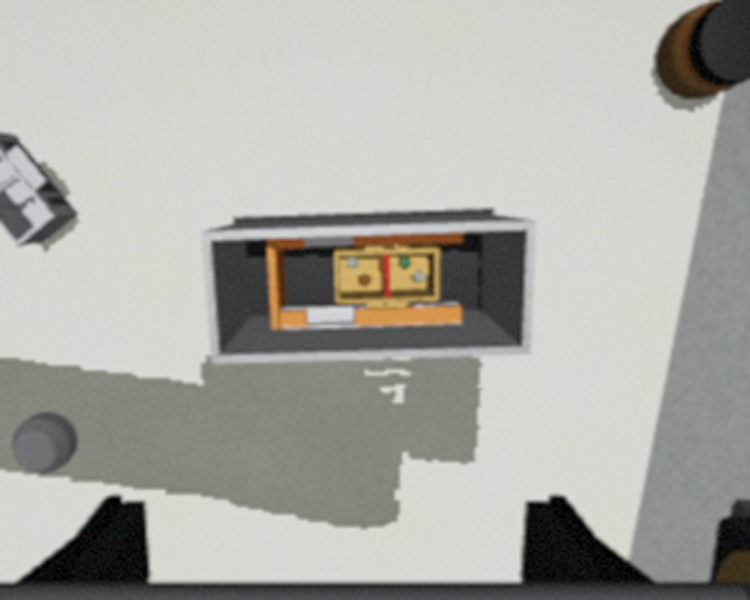

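Wrist crop (750x600): the red bar is at (386,275) and the basket's left wall at x≈333. The end-stop plate's right face is at x≈282 and the notch spans x≈306–354. The rim corners are roughly (207,230), (535,220), (213,360) and (528,352). I convert these to positions next, along with the move to the handle.

```bash
python3 - <<'E'
from h import *
f=np.load('w1.npz');c={k:f[k] for k in f.files}
g=lambda u,v,h:ray(c,120+u/2.5,20+v/2.5,h)
C=[g(207,230,.135),g(535,220,.135),g(528,352,.135),g(213,360,.135)]
r=cv2.minAreaRect(np.array([p[:2]*1000 for p in C],np.float32));print('tank',r,[p[:2].round(4) for p in C])
hsv=cv2.cvtColor(c['frame'],cv2.COLOR_BGR2HSV)
W=world(c)
m=((hsv[...,0]<6)|(hsv[...,0]>174))&(hsv[...,1]>150)&(hsv[...,2]>90)
m[:100]=0;m[160:]=0;v,u=np.nonzero(m);print('red',len(u),u.mean(),v.mean(),ray(c,u.mean(),v.mean(),.056),np.nanmedian(W[m],0),v.min(),v.max())
l=np.polyfit(v,u,1);print('bar ends',ray(c,np.polyval(l,v.min()),v.min(),.052),ray(c,np.polyval(l,v.max()),v.max(),.052))
m2=(W[...,2]>.125)&(W[...,2]<.15)&(abs(W[...,1])<.08)
P=(W[m2][:,:2]*1000).astype(np.float32);print('rim depth',cv2.minAreaRect(P))
for n,p in(('stopface',(282,285,.068)),('wallL',(333,275,.057)),('wallR',(441,275,.057)),('notchL',(306,315,.058)),('notchR',(354,315,.058))): print(n,g(*p).round(4))
E
```

```text
tank ((580.389892578125, 9.994056701660156), (156.09036254882812, 62.830806732177734), 5.98478364944458) [array([0.5014, 0.0332]), array([0.6547, 0.0494]), array([ 0.6608, -0.0132]), array([ 0.506 , -0.0294])]
red 25 273.8 129.4 [0.59133438 0.01154204 0.056     ] [0.59140266 0.01339841 0.05420422] 122 137
bar ends [0.59002935 0.02170191 0.052     ] [5.93150064e-01 1.50787107e-04 5.20000000e-02]
rim depth ((579.65380859375, 9.285400390625), (158.14010620117188, 64.28299713134766), 6.197142124176025)
stopface [0.5331 0.0018 0.068 ]
wallL [0.5615 0.0085 0.057 ]
wallR [0.624  0.0133 0.057 ]
notchL [ 0.5474 -0.0158  0.058 ]
notchR [ 0.5756 -0.0136  0.058 ]
```

```bash
python3 -m creep '[[0,4.5,0,0,0,0,1],[0,4.5,0,0,0,0,1],[-1,4.5,0,0,0,0,1],[-1,4.5,0,0,0,0,1],[-2,4,0,0,0,0.05,1],[-2,3,1,0,0,0.05,1],[-1,2,2,0,0,0.03,1],[0,0,0,0,0,0,1]]'
python3 - <<'E'
from h import *
state();c=shot('wrist');np.savez('w2.npz',**{k:c[k] for k in c});cv2.imwrite('pics/w2.png',c['frame'])
hsv=cv2.cvtColor(c['frame'],cv2.COLOR_BGR2HSV);W=world(c)
m=(hsv[...,0]>100)&(hsv[...,0]<130)&(hsv[...,1]>110)&(W[...,2]>.105)
n,l,st,ce=cv2.connectedComponentsWithStats(m.astype(np.uint8))
for i in range(1,n):
    if st[i,4]>20: print(st[i],ce[i],np.nanmedian(W[l==i],0))
t=m&(W[...,2]>.163)
r=cv2.minAreaRect((W[t][:,:2]*1000).astype(np.float32));print('handle top',r,np.nanmedian(W[t],0))
s=(W[...,2]>.1)&(W[...,2]<.118)&(W[...,1]<-.2);print('collar',cv2.minAreaRect((W[s][:,:2]*1000).astype(np.float32)))
d=(hsv[...,2]<70)&(W[...,2]<.02)&(W[...,1]<-.2)&(abs(W[...,0]-.5)<.08)
print('foot',cv2.minAreaRect((W[d][:,:2]*1000).astype(np.float32)))
E
```

```text
time_s: 3.45
tool_pos: [0.5213, -0.3016, 0.3835]
tool_rot: [179.2, 1.1, -1.1]
force: [0.6, -0.1, 0.2]
grip_width: 0.0868
{'time_s': 3.45, 'tool_pos': [0.5213, -0.3016, 0.3835], 'tool_rot': [179.156, 1.1169, -1.0623], 'force': [0.5881, -0.0708, 0.2387], 'wrist_torque': [-0.0521, 0.0832, -0.0171], 'grip_width': 0.0868}
[224 146  20  32 496] [233.72580645 161.52217742] [ 0.49551315 -0.28910508  0.16968303]
[404 227  19  26  63] [408.12698413 236.58730159] [ 0.56925104 -0.26786201  0.3860827 ]
[126 228  30  25  78] [142.02564103 240.33333333] [ 0.46668676 -0.28980126  0.3439068 ]
handle top ((521.33251953125, -286.91357421875), (49.00442886352539, 159.86827087402344), 89.16008758544922) [ 0.49808136 -0.27560156  0.41517391]
collar ((500.6636962890625, -294.3532409667969), (34.425811767578125, 43.92140579223633), 84.12113952636719)
foot ((490.0511779785156, -440.15740966796875), (381.2687072753906, 109.42069244384766), 86.0021743774414)
```

The numbers agree with the text. The tank is at (0.580, 0.0095) with yaw 6.2°, and the bar is at (0.5915, 0.0115), with height 0.054 by depth. The wall-to-stop gap is about 29 mm, which is within 8–46. From the collar, the rod axis is at (0.4942, -0.2937) with yaw -5.7°.

```bash
cat >> h.py <<'E'
def go(x,y,z,yaw,roll=180,pitch=0):
    s=env.get_obs();A=Ro.from_euler('xyz',s['tool_rot'],degrees=True)
    B=Ro.from_euler('xyz',[roll,pitch,yaw],degrees=True)
    print('shift cm',(A.inv().apply(np.array([x,y,z])-s['tool_pos'])*100).round(2),'turn',(A.inv()*B).as_rotvec().round(4))
E
python3 -c "
from h import *
go(.4943,-.2937,.26,-5.7)"
```

```text
shift cm [-2.65 -0.78 12.53] turn [0.0152 0.0165 0.0836]
```

```bash
python3 -m creep '[[-0.6,-0.16,2.5,0.003,0.0033,0.017,1],[-0.6,-0.16,2.5,0.003,0.0033,0.017,1],[-0.5,-0.16,2.5,0.003,0.0033,0.017,1],[-0.5,-0.16,2.5,0.003,0.0033,0.017,1],[-0.5,-0.16,2.5,0.003,0.0033,0.016,1],[0,0,0,0,0,0,1]]'; python3 - <<'E'
from h import *
c=shot('wrist');go(.4943,-.2937,.193,-5.7)
hsv=cv2.cvtColor(c['frame'],cv2.COLOR_BGR2HSV);W=world(c)
m=(hsv[...,0]>100)&(hsv[...,0]<130)&(hsv[...,1]>110)
t=m&(W[...,2]>.165)&(W[...,2]<.178)
print(t.sum(),cv2.minAreaRect((W[t][:,:2]*1000).astype(np.float32)))
E
```

```text
time_s: 4.1
tool_pos: [0.5036, -0.2818, 0.2606]
tool_rot: [-179.8, -0.5, -4.1]
force: [-0.1, 0.1, 0.2]
grip_width: 0.0869
shift cm [-1.07  1.23  6.94] turn [-0.0026 -0.0127  0.0285]
754 ((494.6739501953125, -291.34771728515625), (22.49761199951172, 15.095093727111816), 85.11250305175781)
```

```bash
python3 -m creep '[[-0.55,0.55,1,-0.001,-0.006,0.011,1],[-0.5,0.55,1,-0.001,-0.006,0.01,1],[0,0,0,0,0,0,1]]'; python3 -c "
from h import *
go(.4945,-.2925,.192,-5.3)"
```

```text
time_s: 4.45
tool_pos: [0.4967, -0.2928, 0.2452]
tool_rot: [179.9, -0.3, -5.0]
force: [-0.2, 0.3, -0.0]
grip_width: 0.0869
shift cm [-0.26 -0.01  5.32] turn [ 0.0016 -0.0058  0.0053]
```

```bash
python3 -m creep '[[-0.1,0,1.3,0,-0.002,0.003,1],[-0.1,0,1.3,0,-0.002,0.002,1],[-0.06,0,1.3,0,-0.002,0,1],[0,0,1.2,0,0,0,1],[0,0,0.2,0,0,0,1],[0,0,0,0,0,0,1]]'; python3 -c "
from h import *
go(.4945,-.2925,.192,-5.3)"
```

```text
time_s: 5.05
tool_pos: [0.4942, -0.2931, 0.1874]
tool_rot: [179.9, 0.1, -5.3]
force: [0.1, 0.3, 0.7]
grip_width: 0.0867
shift cm [ 0.03 -0.07 -0.46] turn [ 0.0019  0.001  -0.0005]
```

```bash
python3 -m creep '[[0,-0.05,-0.45,0.002,0.001,0,1],[0,0,0,0,0,0,1],[0,0,0,0,0,0,0.5],[0,0,0,0,0,0,0.3],[0,0,0,0,0,0,0.1],[0,0,0,0,0,0,0],[0,0,0,0,0,0,0],[0,0,0,0,0,0,0],[0,0,0,0,0,0,0]]' 45; python3 -c "
from h import *
state();go(.4945,-.2925,.192,-5.3)"
```

```text
time_s: 5.95
tool_pos: [0.4953, -0.2931, 0.1943]
tool_rot: [180.0, -0.2, -5.3]
force: [0.0, 0.4, 0.3]
grip_width: 0.0389
{'time_s': 5.95, 'tool_pos': [0.4953, -0.2931, 0.1943], 'tool_rot': [179.983, -0.2127, -5.3139], 'force': [0.0123, 0.3982, 0.3346], 'wrist_torque': [-0.062, 0.0175, -0.0205], 'grip_width': 0.0389}
shift cm [-0.09 -0.05  0.23] turn [ 0.0003 -0.0037 -0.0002]
```

```bash
python3 -m creep '[[-0.05,-0.03,0.15,0,-0.003,0,0],[0,0,0,0,0,0,0],[0,0,0,0,0,0,0],[0,0,0,0,0,0,0],[0,0,0,0,0,0,0],[0,0,0,0,0,0,0]]'; python3 -c "
from h import *
state();go(.4945,-.2925,.192,-5.3)"
```

```text
time_s: 6.55
tool_pos: [0.4949, -0.2927, 0.1926]
tool_rot: [180.0, -0.0, -5.3]
force: [0.5, 0.1, -0.2]
grip_width: 0.0153
{'time_s': 6.55, 'tool_pos': [0.4949, -0.2927, 0.1926], 'tool_rot': [179.9807, -0.0198, -5.3117], 'force': [0.4552, 0.0627, -0.2001], 'wrist_torque': [-0.0572, 0.0426, -0.0146], 'grip_width': 0.0153}
shift cm [-0.04 -0.01  0.06] turn [ 0.0003 -0.0003 -0.0002]
```

Gripped, with a 15.3 mm opening. The hang pose is TCP (0.4949, -0.2927, 0.1926), yaw -5.3. Now I lift the rod out.

```bash
python3 -m creep '[[0,0,-0.5,0,0,0,0],[0,0,-1,0,0,0,0],[0,0,-1.5,0,0,0,0],[0,0,-1.5,0,0,0,0],[0,0,-1.5,0,0,0,0],[0,0,-1.5,0,0,0,0],[0,0,-1.5,0,0,0,0],[0,0,-1.5,0,0,0,0],[0,0,-1.5,0,0,0,0],[0,0,-1.5,0,0,0,0],[0,0,-1.5,0,0,0,0],[0,0,-1,0,0,0,0],[0,0,0,0,0,0,0]]'; python3 - <<'E'
from h import *
state();go(.5915,.0115,.36,6.2)
for n in('wrist','side'):
    c=shot(n);np.savez(n+'3.npz',**{k:c[k] for k in c})
    cv2.imwrite(f'pics/{n}3.png',c['frame'])
a=cv2.imread('pics/wrist3.png');b=cv2.imread('pics/side3.png')[100:300,200:400]
cv2.imwrite('pics/c3.png',np.hstack([cv2.resize(a[100:384,120:420],(400,380)),cv2.resize(b,(380,380))]))
E
```

```text
time_s: 7.85
tool_pos: [0.4939, -0.2945, 0.3736]
tool_rot: [179.9, -0.7, -5.5]
force: [0.7, 0.5, -1.6]
grip_width: 0.0162
{'time_s': 7.85, 'tool_pos': [0.4939, -0.2945, 0.3736], 'tool_rot': [179.9003, -0.6555, -5.4518], 'force': [0.7226, 0.5195, -1.6118], 'wrist_torque': [-0.0639, -0.002, 0.0053], 'grip_width': 0.0162}
shift cm [  6.79 -31.39   1.38] turn [ 0.0029 -0.0112 -0.2034]
```

View pics/c3.png

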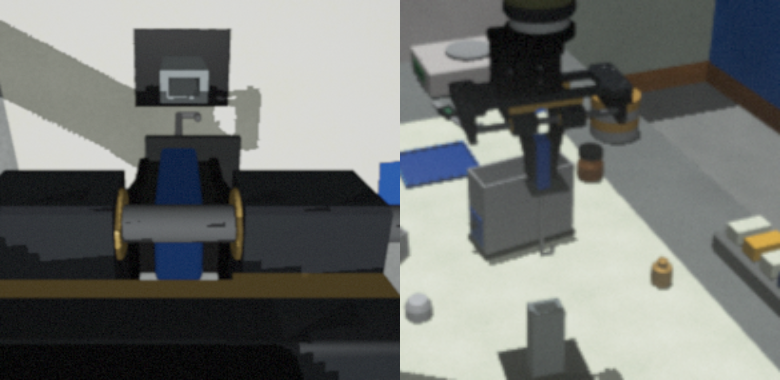

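Picture: the rod hangs in the grip with the hook at about (185,120) in the left panel, pointing to +x, and the stand is empty and in place. Next I move over the tank.

```bash
python3 -m creep '[[0.3,-1.5,0.05,0,0,0,0],[0.4,-3,0.1,0,0,0,0],[0.5,-3.5,0.1,0,0,0,0],[0.5,-3.5,0.1,0,0,0,0],[0.5,-3.5,0.1,0,0,0,0],[0.5,-3.5,0.1,0,0,0,0],[0.5,-3.5,0.1,0,0,0,0],[0.5,-3,0.1,0,0,0,0],[0.4,-2.5,0.1,0,0,0,0],[0.3,-1.5,0.1,0,0,0,0],[0,-0.5,0,0,0,-0.05,0],[0,0,0,0,0,-0.05,0],[0,0,0,0,0,-0.05,0],[0,0,0,0,0,-0.04,0],[0,0,0,0,0,-0.01,0],[0,0,0,0,0,0,0]]'; python3 - <<'E'
from h import *
state();go(.5701,.0092,.36,6.2)
E
```

```text
time_s: 9.55
tool_pos: [0.562, 0.0044, 0.3456]
tool_rot: [179.7, 1.0, 6.0]
force: [-0.5, 0.1, -1.6]
grip_width: 0.0155
{'time_s': 9.55, 'tool_pos': [0.562, 0.0044, 0.3456], 'tool_rot': [179.7025, 1.0483, 6.0022], 'force': [-0.5274, 0.1214, -1.6196], 'wrist_torque': [-0.0687, 0.0351, -0.0446], 'grip_width': 0.0155}
shift cm [ 0.83 -0.38 -1.46] turn [ 0.0052  0.0183 -0.0034]
```

```bash
python3 -m creep '[[0.4,-0.2,0,0.0025,0.01,-0.0015,0],[0.4,-0.2,0,0.0025,0.008,-0.0015,0],[0,0,0,0,0,0,0],[0,0,0,0,0,0,0]]'; python3 - <<'E'
from h import *
state();go(.5701,.0092,.345,6.2)
c=shot('wrist');np.savez('w4.npz',**{k:c[k] for k in c})
i=c['frame'];cv2.imwrite('pics/w4.png',cv2.resize(i[100:290,140:390],(800,608))[:600])
E
```

```text
time_s: 9.95
tool_pos: [0.5701, 0.0089, 0.345]
tool_rot: [180.0, -0.0, 6.0]
force: [-0.6, -0.1, -1.4]
grip_width: 0.0158
{'time_s': 9.95, 'tool_pos': [0.5701, 0.0089, 0.345], 'tool_rot': [179.9964, -0.0397, 6.0219], 'force': [-0.6017, -0.0513, -1.3538], 'wrist_torque': [-0.13, 0.0511, -0.0242], 'grip_width': 0.0158}
shift cm [-0.   -0.03 -0.  ] turn [ 0.0001 -0.0007 -0.0031]
```

View pics/w4.png

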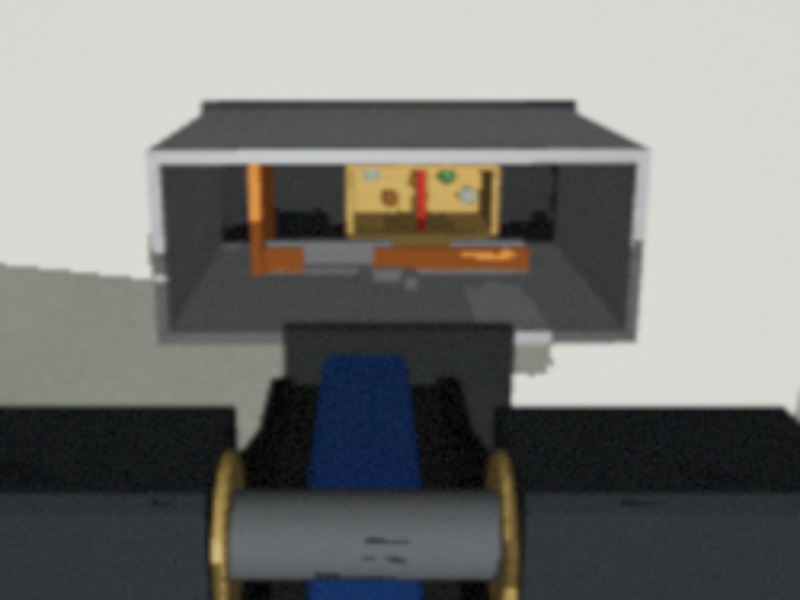

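```bash
python3 - <<'E'
from h import *
f=np.load('w4.npz');c={k:f[k] for k in f.files}
tk=np.array([.580,.0095]);a=np.radians(6.2);E=np.array([[np.cos(a),np.sin(a)],[-np.sin(a),np.cos(a)]])
loc=lambda p:(E@(np.array(p)[:2]-tk)*1000).round(1)
hsv=cv2.cvtColor(c['frame'],cv2.COLOR_BGR2HSV);W=world(c)
m=((hsv[...,0]<6)|(hsv[...,0]>174))&(hsv[...,1]>150)&(hsv[...,2]>90);m[:150]=0;m[175:]=0;m[:,:262]=0;m[:,:]&=True
v,u=np.nonzero(m);print(len(u),u.min(),u.max(),v.min(),v.max());p=ray(c,u.mean(),v.mean(),.055);print('bar',p,loc(p),np.nanmedian(W[m],0))
g=lambda x,y,h:ray(c,140+x/3.2,100+y/3.2,h)
r=g(410,280,.175);print('tip',r,loc(r),'tcp',loc([.5701,.0089]))
print('stopface',loc(g(275,205,.068)),'wallL',loc(g(346,205,.057)),'notch',loc(g(303,248,.058)),loc(g(375,248,.058)))
rim=(W[...,2]>.127)&(W[...,2]<.142)&(abs(W[...,1]-.01)<.06)&(abs(W[...,0]-.58)<.1)
print('rim',cv2.minAreaRect((W[rim][:,:2]*1000).astype(np.float32)))
z=W[180:194,248:275,2];cv2.imwrite('pics/z.png',np.zeros((2,2)));h=(W[...,2]>.155)&(W[...,2]<.185);h[:, :240]=0;h[:,280:]=0;h[200:]=0
v,u=np.nonzero(h);print('hook px',len(u),W[h].min(0),W[h].max(0),np.median(W[h],0))
E
```

```text
37 270 272 154 171
bar [0.59196841 0.01094258 0.055     ] [12.1  0.1] [0.59196128 0.01177676 0.05434989]
tip [0.58217371 0.01086291 0.175     ] [2.3 1.1] tcp [-9.9  0.5]
stopface [-44.8   0.7] wallL [-17.6  -1.6] notch [-35. -19.] [ -6.1 -19. ]
rim ((579.7606201171875, 9.510421752929688), (158.46969604492188, 64.45216369628906), 6.324422359466553)
hook px 132 [0.5668895  0.00625336 0.1617168 ] [0.58436596 0.01195575 0.18451429] [0.57532415 0.00992289 0.16596854][ WARN:0@0.189] global loadsave.cpp:1063 imwrite_ Unsupported depth image for selected encoder is fallbacked to CV_8U.
```

Here the bar is at tank-local (12.1, 0.1) mm and the hook tip at (2.3, 1.1) mm, which leaves about 5 mm clear beside the bar. I lower the rod.

```bash
python3 -m creep '[[0,0,0.5,0,0,0,0],[0,0,1,0,0,0,0],[0,0,1,0,0,0,0],[0,0,1,0,0,0,0],[0,0,1,0,0,0,0],[0,0,1,0,0,0,0],[0,0,0.5,0,0,0,0],[0,0,0,0,0,0,0]]'; python3 - <<'E'
from h import *
state();go(.5701,.0087,.2196,6.2)
E
```

```text
time_s: 10.8
tool_pos: [0.5691, 0.0089, 0.2779]
tool_rot: [180.0, 0.1, 6.0]
force: [0.4, 0.0, -1.5]
grip_width: 0.0159
{'time_s': 10.8, 'tool_pos': [0.5691, 0.0089, 0.2779], 'tool_rot': [179.9851, 0.1417, 6.0163], 'force': [0.408, 0.0241, -1.4506], 'wrist_torque': [-0.1271, 0.0779, 0.0071], 'grip_width': 0.0159}
shift cm [0.11 0.03 5.83] turn [ 0.0003  0.0025 -0.0032]
```

```bash
python3 -m creep '[[0.05,0.02,0.5,0,0.002,-0.003,0],[0.05,0,0.9,0,0,0,0],[0,0,0.9,0,0,0,0],[0,0,0.9,0,0,0,0],[0,0,0.9,0,0,0,0],[0,0,0.4,0,0,0,0],[0,0,0,0,0,0,0],[0,0,0,0,0,0,0]]'; python3 - <<'E'
from h import *
state();go(.5701,.0087,.2196,6.2)
E
```

```text
time_s: 11.6
tool_pos: [0.5705, 0.0088, 0.2291]
tool_rot: [180.0, -0.0, 6.2]
force: [0.0, 0.4, -1.7]
grip_width: 0.0156
{'time_s': 11.6, 'tool_pos': [0.5705, 0.0088, 0.2291], 'tool_rot': [179.9762, -0.0246, 6.2085], 'force': [0.0097, 0.3607, -1.6783], 'wrist_torque': [-0.1426, -0.0088, -0.0291], 'grip_width': 0.0156}
shift cm [-0.04  0.01  0.95] turn [ 0.0004 -0.0004  0.0001]
```

Down the last 9.5 mm, then +x 15.5 mm under the bar.

```bash
python3 -m creep '[[-0.04,0,0.5,0,0,0,0],[0,0,0.4,0,0,0,0],[0,0,0.1,0,0,0,0],[0,0,0,0,0,0,0]]';  python3 - <<'E'
from h import *
go(.5701+.0155,.0087+.0017,.2196,6.2)
E
```

```text
time_s: 12.0
tool_pos: [0.5706, 0.0088, 0.2192]
tool_rot: [180.0, -0.1, 6.2]
force: [-0.7, 0.9, -1.5]
grip_width: 0.0163
shift cm [ 1.5   0.01 -0.04] turn [ 0.0002 -0.0021  0.0002]
```

```bash
python3 -m creep '[[0.3,0,0,0,-0.001,0,0],[0.4,0,0,0,-0.001,0,0],[0.4,0,0,0,0,0,0],[0.3,0,0,0,0,0,0],[0.1,0,0,0,0,0,0],[0,0,0,0,0,0,0]]';  python3 - <<'E'
from h import *
state();go(.5701+.0155,.0087+.0017,.2296,6.2)
E
```

```text
time_s: 12.6
tool_pos: [0.5877, 0.0108, 0.2197]
tool_rot: [180.0, -0.1, 6.2]
force: [0.3, 0.2, -1.1]
grip_width: 0.0156
{'time_s': 12.6, 'tool_pos': [0.5877, 0.0108, 0.2197], 'tool_rot': [179.9768, -0.0796, 6.2266], 'force': [0.3096, 0.1857, -1.1189], 'wrist_torque': [-0.1073, 0.0035, 0.0206], 'grip_width': 0.0156}
shift cm [-0.21  0.01 -0.99] turn [ 0.0004 -0.0014  0.0005]
```

```bash
python3 -m creep '[[-0.2,0.01,0,0,-0.001,0,0],[0,0,-0.4,0,0,0,0],[0,0,-0.4,0,0,0,0],[0,0,-0.15,0,0,0,0],[0,0,0,0,0,0,0]]';  python3 - <<'E'
from h import *
state();go(.5701+.0155,.0087+.0017,.2296,6.2)
c=shot('wrist');np.savez('w5.npz',**{k:c[k] for k in c})
i=c['frame'];cv2.imwrite('pics/w5.png',cv2.resize(i[60:210,180:380],(800,600),interpolation=cv2.INTER_CUBIC))
E
```

```text
time_s: 13.1
tool_pos: [0.5853, 0.0103, 0.2303]
tool_rot: [180.0, -0.0, 6.2]
force: [0.7, -0.6, -2.2]
grip_width: 0.0156
{'time_s': 13.1, 'tool_pos': [0.5853, 0.0103, 0.2303], 'tool_rot': [179.9933, -0.0185, 6.2158], 'force': [0.6519, -0.6425, -2.1863], 'wrist_torque': [-0.1254, 0.0306, 0.0527], 'grip_width': 0.0156}
shift cm [ 0.03 -0.01  0.07] turn [ 0.0001 -0.0003  0.0003]
```

View pics/w5.png

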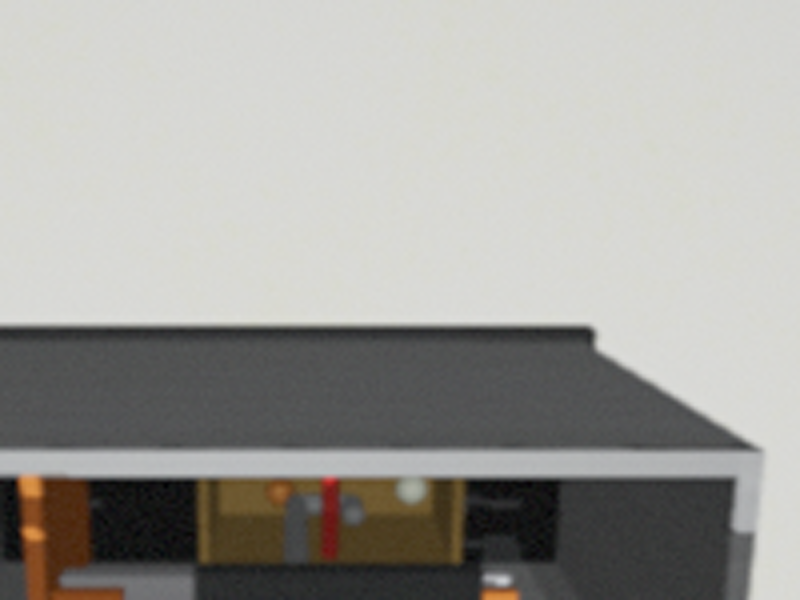

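Picture: shaft (295), red bar (330) and upturned tip (352) are in order, so the bar is in the throat. Stop plate face at ~90, basket wall at ~198. I draw it gently.

```bash
python3 -m creep '[[-0.1,0,0,0,0,0,0],[-0.15,0,0,0,0,0,0],[-0.15,0,0,0,0,0,0],[-0.15,0,0,0,0,0,0],[-0.15,0,0,0,0,0,0],[-0.15,0,0,0,0,0,0],[-0.15,0,0,0,0,0,0],[-0.15,0,0,0,0,0,0],[-0.15,0,0,0,0,0,0],[-0.15,0,0,0,0,0,0],[-0.15,0,0,0,0,0,0],[-0.1,0,0,0,0,0,0]]';  python3 - <<'E'
from h import *
state();go(.5853-.030,.0103-.0033,.2300,6.2)
E
```

```text
time_s: 14.35
tool_pos: [0.5677, 0.0084, 0.2303]
tool_rot: [180.0, -0.2, 6.2]
force: [1.3, 0.8, -1.8]
grip_width: 0.0156
{'time_s': 14.35, 'tool_pos': [0.5677, 0.0084, 0.2303], 'tool_rot': [179.9859, -0.1644, 6.2198], 'force': [1.2526, 0.7958, -1.8157], 'wrist_torque': [-0.0256, -0.2363, -0.0326], 'grip_width': 0.0156}
shift cm [-1.25  0.01  0.02] turn [ 0.0002 -0.0029  0.0003]
```

```bash
for i in 1; do python3 -m creep '[[-0.1,0,0,0,-0.002,0,0],[-0.1,0,0,0,0,0,0],[-0.1,0,0,0,0,0,0],[-0.1,0,0,0,0,0,0],[-0.1,0,0,0,0,0,0],[-0.1,0,0,0,0,0,0]]';  done; python3 -c "
from h import *
state()"; python3 -m creep '[[-0.1,0,0,0,0,0,0],[-0.1,0,0,0,0,0,0]]'; python3 -c "
from h import *
state()"
```

```text
time_s: 14.95
tool_pos: [0.5613, 0.0077, 0.2303]
tool_rot: [180.0, -0.0, 6.2]
force: [1.0, -0.1, -2.3]
grip_width: 0.0155
{'time_s': 14.95, 'tool_pos': [0.5613, 0.0077, 0.2303], 'tool_rot': [179.9846, -0.0481, 6.219], 'force': [1.0303, -0.1092, -2.3478], 'wrist_torque': [-0.0483, -0.2766, -0.0186], 'grip_width': 0.0155}
time_s: 15.15
tool_pos: [0.5591, 0.0075, 0.2303]
tool_rot: [180.0, -0.0, 6.2]
force: [1.7, 0.0, -2.8]
grip_width: 0.0157
{'time_s': 15.15, 'tool_pos': [0.5591, 0.0075, 0.2303], 'tool_rot': [179.9819, -0.047, 6.2184], 'force': [1.6892, 0.0325, -2.8028], 'wrist_torque': [-0.0259, -0.3089, -0.0085], 'grip_width': 0.0157}
```

Travel is 26 mm so far. Single 1 mm steps from here.

```bash
P='from h import *
s=env.get_obs();print(s["tool_pos"][0].round(4),s["force"][0].round(2),s["wrist_torque"][1].round(3))'
python3 -m creep '[[-0.1,0,0,0,0,0,0]]' >/dev/null; python3 -c "$P"; python3 -m creep '[[-0.1,0,0,0,0,0,0]]'>/dev/null; python3 -c "$P"
```

```text
0.558 0.73 -0.282
0.5569 1.59 -0.274
```

```bash
P='from h import *
s=env.get_obs();print(s["tool_pos"][0].round(4),s["force"][0].round(2),s["wrist_torque"][1].round(3))'
python3 -m creep '[[-0.08,0,0,0,0,0,0]]' >/dev/null; python3 -c "$P"
```

```text
0.556 1.26 -0.241
```

```bash
P='from h import *
s=env.get_obs();print(s["tool_pos"][0].round(4),s["force"][0].round(2),s["wrist_torque"][1].round(3))'
python3 -m creep '[[-0.08,0,0,0,0,0,0]]' >/dev/null; python3 -c "$P"
```

```text
0.5552 0.15 -0.236
```

```bash
P='from h import *
s=env.get_obs();print(s["tool_pos"][0].round(4),s["force"][0].round(2),s["wrist_torque"][1].round(3))'
python3 -m creep '[[-0.08,0,0,0,0,0,0]]' >/dev/null; python3 -c "$P"
```

```text
0.5543 0.76 -0.214
```

```bash
P='from h import *
s=env.get_obs();print(s["tool_pos"][0].round(4),s["force"][0].round(2),s["wrist_torque"][1].round(3))'
python3 -m creep '[[-0.08,0,0,0,0,0,0]]' >/dev/null; python3 -c "$P"
```

```text
0.5534 1.62 -0.24
```

```bash
P='from h import *
s=env.get_obs();print(s["tool_pos"][0].round(4),s["force"][0].round(2),s["wrist_torque"][1].round(3))'
python3 -m creep '[[-0.08,0,0,0,0,0,0]]' >/dev/null; python3 -c "$P"
```

```text
0.5526 1.67 -0.26
```

```bash
python3 - <<'E'
from h import *
c=shot('wrist');i=c['frame'];cv2.imwrite('pics/w6.png',cv2.resize(i[60:210,180:380],(800,600),interpolation=cv2.INTER_CUBIC))
E
```

```text
(no output)
```

View pics/w6.png

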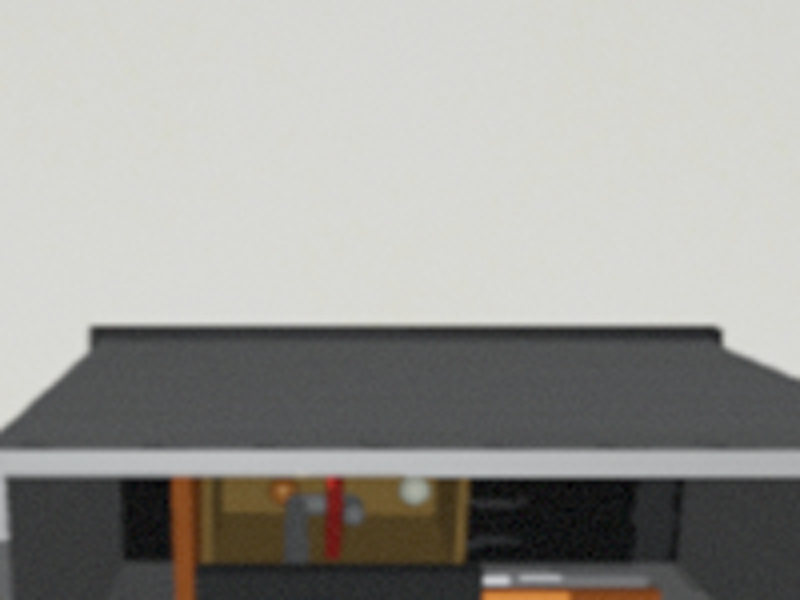

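The basket follows: its wall is at ~202 and the stop face at ~195, so about 1–2 mm are left. I carry on.

```bash
P='from h import *
s=env.get_obs();print(s["tool_pos"][0].round(4),s["force"][0].round(2),s["wrist_torque"][1].round(3))'
python3 -m creep '[[-0.08,0,0,0,0,0,0]]' >/dev/null; python3 -c "$P"
```

```text
0.5516 1.28 -0.255
```

```bash
P='from h import *
s=env.get_obs();print(s["tool_pos"][0].round(4),s["force"][0].round(2),s["wrist_torque"][1].round(3))'
python3 -m creep '[[-0.08,0,0,0,0,0,0]]' >/dev/null; python3 -c "$P"
```

```text
0.5509 2.39 -0.581
```

```bash
P='from h import *
s=env.get_obs();print(s["tool_pos"][0].round(4),s["force"][0].round(2),s["wrist_torque"][1].round(3))'
python3 -m creep '[[-0.05,0,0,0,0,0,0]]' >/dev/null; python3 -c "$P"
```

```text
0.5506 1.65 -0.578
```

```bash
P='from h import *
s=env.get_obs();print(s["tool_pos"][0].round(4),s["force"][0].round(2),s["wrist_torque"][1].round(3))'
python3 -m creep '[[-0.08,0,0,0,0,0,0]]' >/dev/null; python3 -c "$P"
```

```text
0.5502 2.52 -0.881
```

End stop felt: the moment rose from 0.25 to 0.88 N·m (about 5 N at the hook) while the motion stalled. I ease off 0.6 mm and start a gentle lift.

```bash
python3 -m creep '[[0.08,0,0,0,0,0,0],[0,0,-0.15,0,0,0,0],[0,0,-0.15,0,0,0,0],[0,0,-0.15,0,0,0,0],[0,0,-0.15,0,0,0,0],[0,0,-0.1,0,0,0,0]]';python3 -c "
from h import *
state()"
```

```text
time_s: 16.9
tool_pos: [0.5505, 0.0066, 0.2373]
tool_rot: [180.0, -0.1, 6.2]
force: [1.8, 0.4, -4.4]
grip_width: 0.0159
{'time_s': 16.9, 'tool_pos': [0.5505, 0.0066, 0.2373], 'tool_rot': [179.9741, -0.0954, 6.2169], 'force': [1.8124, 0.393, -4.3927], 'wrist_torque': [-0.0064, -0.4859, -0.0249], 'grip_width': 0.0159}
```

```bash
python3 -m creep '[[0.06,0,0,0,0,0,0],[0,0,-0.15,0,0,0,0],[0,0,-0.15,0,0,0,0],[0,0,-0.15,0,0,0,0]]';python3 -c "
from h import *
state()"
```

```text
time_s: 17.3
tool_pos: [0.5504, 0.0067, 0.2416]
tool_rot: [180.0, 0.0, 6.2]
force: [1.5, -0.5, -4.7]
grip_width: 0.0159
{'time_s': 17.3, 'tool_pos': [0.5504, 0.0067, 0.2416], 'tool_rot': [179.9803, 0.0403, 6.217], 'force': [1.519, -0.4747, -4.6794], 'wrist_torque': [0.0125, -0.2346, -0.0148], 'grip_width': 0.0159}
```

No jam, and the load is about 2.7 N, which fits the basket's weight. I lift on.

```bash
python3 -m creep '[[0.03,0,-0.3,0,0,0,0],[0,0,-0.4,0,0,0,0],[0,0,-0.4,0,0,0,0],[0,0,-0.5,0,0,0,0],[0,0,-0.5,0,0,0,0],[0,0,-0.5,0,0,0,0],[0,0,-0.3,0,0,0,0]]';python3 -c "
from h import *
state();go(.5505,.0067,.385,6.2)"
```

```text
time_s: 18.0
tool_pos: [0.5496, 0.0063, 0.2728]
tool_rot: [180.0, 0.2, 6.2]
force: [-0.3, -0.3, -4.0]
grip_width: 0.0161
{'time_s': 18.0, 'tool_pos': [0.5496, 0.0063, 0.2728], 'tool_rot': [179.9755, 0.224, 6.1966], 'force': [-0.2518, -0.3451, -3.9658], 'wrist_torque': [-0.0895, 0.0053, -0.0121], 'grip_width': 0.0161}
shift cm [  0.05  -0.02 -11.22] turn [ 0.0004  0.0039 -0.0001]
```

```bash
python3 -m creep '[[0.1,0,-0.5,0,0.003,0,0],[0.1,0,-0.8,0,0,0,0],[0,0,-0.8,0,0,0,0],[0,0,-0.8,0,0,0,0],[0,0,-0.8,0,0,0,0],[0,0,-0.8,0,0,0,0],[0,0,-0.8,0,0,0,0],[0,0,-0.8,0,0,0,0],[0,0,-0.8,0,0,0,0],[0,0,-0.8,0,0,0,0],[0,0,-0.8,0,0,0,0],[0,0,-0.8,0,0,0,0],[0,0,-0.4,0,0,0,0],[0,0,0,0,0,0,0]]';python3 - <<'E'
from h import *
state();go(.5048,.2925,.385,6.2)
c=shot('side');i=c['frame'];cv2.imwrite('pics/s7.png',cv2.resize(i[90:270,160:400],(800,600),interpolation=cv2.INTER_CUBIC))
E
```

```text
time_s: 19.4
tool_pos: [0.5518, 0.0064, 0.3798]
tool_rot: [180.0, -0.0, 6.2]
force: [0.3, -0.1, -3.6]
grip_width: 0.0158
{'time_s': 19.4, 'tool_pos': [0.5518, 0.0064, 0.3798], 'tool_rot': [179.9944, -0.0175, 6.1799], 'force': [0.3092, -0.1218, -3.6477], 'wrist_torque': [-0.0342, 0.0278, 0.036], 'grip_width': 0.0158}
shift cm [ -1.59 -28.95  -0.52] turn [ 0.0001 -0.0003 -0.0004]
```

View pics/s7.png

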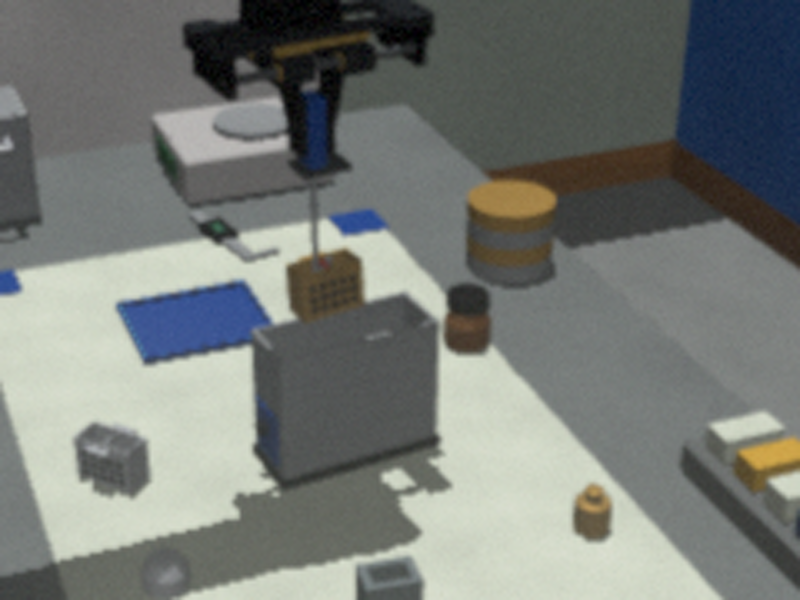

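The basket hangs level on the hook, clear of the tank, with its underside at about 0.159. I carry it smoothly to the tray.

```bash
python3 -m creep '[[0,-0.5,0,0,0,0,0],[-0.1,-1,0,0,0,0,0],[-0.1,-1.5,0,0,0,0,0],[-0.1,-2,0,0,0,0,0],[-0.1,-2,0,0,0,0,0],[-0.12,-2,0,0,0,0,0],[-0.12,-2,0,0,0,0,0],[-0.12,-2,0,0,0,0,0],[-0.12,-2,0,0,0,0,0],[-0.12,-2,0,0,0,0,0],[-0.12,-2,0,0,0,0,0],[-0.12,-2,0,0,0,0,0],[-0.12,-2,0,0,0,0,0],[-0.12,-1.5,0,0,0,0,0],[-0.12,-1.2,0,0,0,0,0],[-0.1,-0.8,0,0,0,0,0],[0,-0.5,0,0,0,0,0],[0,-0.2,0,0,0,0,0],[0,0,0,0,0,0,0]]';python3 - <<'E'
from h import *
state();go(.5035,.2913,.24,6.2)
E
```

```text
time_s: 21.35
tool_pos: [0.4947, 0.2976, 0.3719]
tool_rot: [179.9, 0.8, 6.6]
force: [0.1, -1.0, -4.2]
grip_width: 0.0156
{'time_s': 21.35, 'tool_pos': [0.4947, 0.2976, 0.3719], 'tool_rot': [179.9417, 0.8006, 6.6443], 'force': [0.1087, -0.9547, -4.2373], 'wrist_torque': [-0.0818, -0.019, -0.0046], 'grip_width': 0.0156}
shift cm [ 0.98  0.71 13.18] turn [0.0011 0.014  0.0078]
```

```bash
python3 -m creep '[[0.2,0.15,0.4,0,0.003,0.002,0],[0.2,0.15,0.8,0,0.003,0.002,0],[0.2,0.15,1,0,0.003,0.002,0],[0.2,0.15,1.2,0,0.003,0.002,0],[0.1,0.1,1.2,0,0.002,0,0],[0,0,1.2,0,0,0,0],[0,0,1.2,0,0,0,0],[0,0,1.2,0,0,0,0],[0,0,1,0,0,0,0],[0,0,0.8,0,0,0,0],[0,0,0.5,0,0,0,0],[0,0,0.3,0,0,0,0],[0,0,0,0,0,0,0],[0,0,0,0,0,0,0]]';python3 - <<'E'
from h import *
state();go(.5035,.2913,.226,6.2)
for n in('top','side'):
    c=shot(n);W=world(c);hsv=cv2.cvtColor(c['frame'],cv2.COLOR_BGR2HSV)
    near=(abs(W[...,0]-.51)<.1)&(abs(W[...,1]-.292)<.09)
    b=near&(hsv[...,0]>8)&(hsv[...,0]<30)&(hsv[...,1]>80)&(W[...,2]<.1)
    t=near&(hsv[...,0]>100)&(hsv[...,0]<130)&(hsv[...,1]>110)&(W[...,2]<.03)
    for q,m in(('basket',b),('tray',t)):
        if m.sum()>5: print(n,q,m.sum(),cv2.minAreaRect((W[m][:,:2]*1000).astype(np.float32)),W[m][:,2].min().round(3),W[m][:,2].max().round(3))
    cv2.imwrite(f'pics/{n}8.png',c['frame'])
E
```

```text
time_s: 22.75
tool_pos: [0.5057, 0.2875, 0.2529]
tool_rot: [179.8, 0.0, 5.9]
force: [0.6, 0.1, -3.3]
grip_width: 0.0159
{'time_s': 22.75, 'tool_pos': [0.5057, 0.2875, 0.2529], 'tool_rot': [179.8109, 0.0211, 5.8744], 'force': [0.6354, 0.0692, -3.297], 'wrist_torque': [-0.0349, 0.0597, -0.003], 'grip_width': 0.0159}
shift cm [-0.18 -0.41  2.69] turn [ 0.0033  0.0004 -0.0057]
top basket 52 ((512.920166015625, 279.89447021484375), (54.574928283691406, 27.248640060424805), 1.8505157232284546) 0.029 0.081
top tray 530 ((510.2589416503906, 291.57403564453125), (141.67514038085938, 119.9760971069336), 1.2010483741760254) -0.007 0.016
side basket 153 ((513.2125854492188, 284.18243408203125), (59.75592041015625, 45.37915802001953), 5.216144561767578) 0.039 0.085
side tray 327 ((510.2205810546875, 293.46270751953125), (135.85595703125, 146.43443298339844), 89.26531219482422) -0.002 0.012
```

```bash
python3 -m creep '[[-0.1,-0.2,0.2,0.003,0,-0.005,0],[-0.1,-0.2,0.4,0,0,0,0],[0,0,0.5,0,0,0,0],[0,0,0.4,0,0,0,0],[0,0,0.3,0,0,0,0],[0,0,0.1,0,0,0,0],[0,0,0,0,0,0,0],[0,0,0,0,0,0,0]]';python3 -c "
from h import *
state();go(.5035,.2913,.226,6.2)"
```

```text
time_s: 23.65
tool_pos: [0.5032, 0.2918, 0.2329]
tool_rot: [-180.0, -0.0, 6.2]
force: [0.1, 0.1, -3.3]
grip_width: 0.0155
{'time_s': 23.65, 'tool_pos': [0.5032, 0.2918, 0.2329], 'tool_rot': [-179.9645, -0.0338, 6.1956], 'force': [0.0576, 0.0907, -3.3237], 'wrist_torque': [-0.1297, 0.0745, 0.03], 'grip_width': 0.0155}
shift cm [0.02 0.05 0.69] turn [-0.0006 -0.0006 -0.0001]
```

Slowly down to touch, about 8 mm at 1 mm per row.

```bash
python3 -m creep '[[0,0,0.12,0,0,0,0],[0,0,0.12,0,0,0,0],[0,0,0.12,0,0,0,0],[0,0,0.1,0,0,0,0],[0,0,0.1,0,0,0,0],[0,0,0.1,0,0,0,0]]' | tail -3;python3 -m creep '[[0,0,0.1,0,0,0,0],[0,0,0.1,0,0,0,0]]';python3 -m creep '[[0,0,0.1,0,0,0,0],[0,0,0.1,0,0,0,0],[0,0,0,0,0,0,0]]'
```

```text
tool_rot: [-179.9, -0.1, 6.2]
force: [-0.2, 0.1, -3.0]
grip_width: 0.0156
time_s: 24.45
tool_pos: [0.504, 0.2917, 0.2246]
tool_rot: [-179.9, -0.1, 6.2]
force: [-0.4, -1.0, -1.8]
grip_width: 0.0157
time_s: 24.75
tool_pos: [0.5044, 0.2921, 0.2232]
tool_rot: [-179.9, -0.2, 6.2]
force: [-0.5, 0.2, -1.6]
grip_width: 0.0157
```

Set down: the force fell from -3.3 to -1.7 N at TCP z of about 0.225, which matches the predicted 0.2251. I lower the hook, move it back and raise it.

```bash
python3 -m creep '[[0,0,0.2,0,0,0,0],[0,0,0.3,0,0,0,0],[0,0,0.3,0,0,0,0],[0,0,0.25,0,0,0,0],[0,0,0,0,0,0,0],[0,0,0,0,0,0,0]]';python3 - <<'E'
from h import *
state()
c=shot('wrist');i=c['frame'];cv2.imwrite('pics/w9.png',cv2.resize(i[90:240,160:360],(800,600),interpolation=cv2.INTER_CUBIC))
E
```

```text
time_s: 25.35
tool_pos: [0.5045, 0.2924, 0.2119]
tool_rot: [-179.9, -0.2, 6.2]
force: [0.5, -0.4, -1.8]
grip_width: 0.0157
{'time_s': 25.35, 'tool_pos': [0.5045, 0.2924, 0.2119], 'tool_rot': [-179.8526, -0.2309, 6.1887], 'force': [0.4658, -0.4066, -1.783], 'wrist_torque': [-0.118, 0.0477, -0.0048], 'grip_width': 0.0157}
```

View pics/w9.png

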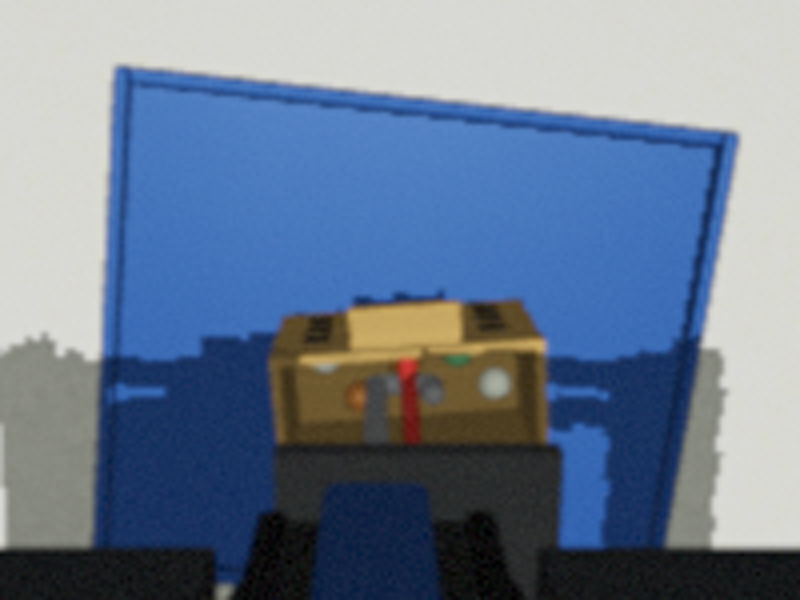

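The basket stands upright in the tray, with the bar at 410 between the shaft (375) and the lowered tip (430). I back out to -x by 15.5 mm.

```bash
python3 -m creep '[[-0.2,0,0,0.0,-0.003,0,0],[-0.4,0,0,0,0,0,0],[-0.4,0,0,0,0,0,0],[-0.3,0,0,0,0,0,0],[-0.1,0,0,0,0,0,0],[0,0,0,0,0,0,0]]';python3 -c "
from h import *
state();go(.5045-.0157,.2924-.0017,.25,6.2)"
```

```text
time_s: 26.0
tool_pos: [0.4891, 0.2909, 0.2123]
tool_rot: [-179.8, -0.1, 6.2]
force: [0.6, -0.2, -1.8]
grip_width: 0.0154
{'time_s': 26.0, 'tool_pos': [0.4891, 0.2909, 0.2123], 'tool_rot': [-179.8203, -0.0598, 6.2086], 'force': [0.639, -0.1929, -1.8078], 'wrist_torque': [-0.1017, -0.0329, 0.0083], 'grip_width': 0.0154}
shift cm [-0.03  0.   -3.77] turn [-0.0031 -0.001   0.0002]
```

```bash
python3 -m creep '[[-0.03,0,-0.3,-0.003,-0.001,0,0],[0,0,-0.4,0,0,0,0],[0,0,-0.4,0,0,0,0],[0,0,-0.4,0,0,0,0]]'|grep force; python3 -m creep '[[0,0,-0.8,0,0,0,0],[0,0,-1,0,0,0,0],[0,0,-1,0,0,0,0],[0,0,-1,0,0,0,0],[0,0,-1.5,0,0,0,0],[0,0,-1.5,0,0,0,0],[0,0,-1.5,0,0,0,0],[0,0,-1.5,0,0,0,0],[0,0,-1.5,0,0,0,0],[0,0,-1.5,0,0,0,0],[0,0,-1,0,0,0,0],[0,0,-0.5,0,0,0,0],[0,0,0,0,0,0,0]]';python3 - <<'E'
from h import *
state();go(.4949,-.2927,.37,-5.3)
for n in('top','side'):
    c=shot(n);W=world(c);hsv=cv2.cvtColor(c['frame'],cv2.COLOR_BGR2HSV)
    near=(abs(W[...,0]-.51)<.1)&(abs(W[...,1]-.292)<.09)
    b=near&(hsv[...,0]>8)&(hsv[...,0]<30)&(hsv[...,1]>80)&(W[...,2]<.1)&(W[...,2]>.03)
    if b.sum()>5: print(n,b.sum(),cv2.minAreaRect((W[b][:,:2]*1000).astype(np.float32)),W[b][:,2].max().round(3))
E
```

```text
force: [0.2, -1.1, -1.4]
time_s: 27.7
tool_pos: [0.4894, 0.2903, 0.3869]
tool_rot: [-179.8, -0.4, 6.1]
force: [-1.3, 0.0, -1.0]
grip_width: 0.0157
{'time_s': 27.7, 'tool_pos': [0.4894, 0.2903, 0.3869], 'tool_rot': [-179.7923, -0.3514, 6.1474], 'force': [-1.3316, 0.0226, -1.0155], 'wrist_torque': [-0.1222, 0.0346, -0.0424], 'grip_width': 0.0157}
shift cm [-5.71 58.03  1.45] turn [-0.0042 -0.0058  0.1998]
top 48 ((507.1771545410156, 290.715087890625), (50.42237091064453, 42.485687255859375), 13.6253662109375) 0.053
side 106 ((513.4349365234375, 288.2524108886719), (64.7596435546875, 48.61628723144531), 32.02215576171875) 0.051
```

Unhooked cleanly: the basket is at about (0.510, 0.291) with its top at 0.05, so it is upright. I take the rod back to the stand.

```bash
python3 -m creep '[[-0.2,1.5,0,0,0,0,0],[-0.3,3,0,0,0,0,0],[-0.35,3.8,0,0,0,0,0],[-0.35,3.8,0,0,0,0,0],[-0.35,3.8,0,0,0,0,0],[-0.35,3.8,0,0,0,0,0],[-0.35,3.8,0,0,0,0,0],[-0.35,3.8,0,0,0,0,0],[-0.35,3.8,0,0,0,0,0],[-0.35,3.8,0,0,0,0,0],[-0.35,3.8,0,0,0,0,0],[-0.35,3.8,0,0,0,0,0],[-0.35,3.5,0,0,0,0,0],[-0.35,3,0,0,0,0,0],[-0.3,2.5,0,0,0,0,0],[-0.3,2,0,0,0,0,0],[-0.2,1.5,0,0,0,0,0],[0,0.7,0,0,0,0,0],[0,0,0,0,0,0,0]]' ;python3 -c "
from h import *
go(.4949,-.2927,.35,-5.3)"
```

```text
time_s: 29.7
tool_pos: [0.4729, -0.3107, 0.3711]
tool_rot: [-179.8, 1.1, 5.3]
force: [-0.4, -0.3, -1.2]
grip_width: 0.0162
shift cm [ 2.4  -1.58  2.07] turn [-0.0018  0.0196  0.1847]
```

```bash
python3 -m creep '[[0.5,-0.4,0,0,0.005,0.045,0],[0.5,-0.4,0,0,0.005,0.045,0],[0.5,-0.4,0,0,0.005,0.045,0],[0.4,-0.4,0,0,0.005,0.045,0],[0,0,0,0,0,0,0],[0,0,0,0,0,0,0]]' >/dev/null;python3 -c "
from h import *
state();go(.4949,-.2927,.35,-5.3)"
```

```text
{'time_s': 30.3, 'tool_pos': [0.4908, -0.2891, 0.369], 'tool_rot': [-179.5193, 0.1578, -5.1008], 'force': [0.5166, 0.206, -1.6753], 'wrist_torque': [-0.0594, 0.0789, 0.0029], 'grip_width': 0.0156}
shift cm [0.45 0.34 1.9 ] turn [-0.0084  0.0028  0.0035]
```

```bash
python3 -m creep '[[0.2,0.2,0.6,-0.004,0.001,0.002,0],[0.2,0.12,0.6,-0.004,0.001,0.001,0],[0,0,0.4,0,0,0,0],[0,0,0.1,0,0,0,0],[0,0,0,0,0,0,0]]' >/dev/null;python3 - <<'E'
from h import *
s=state();go(.4949,-.2927,.25,-5.3)
c=shot('wrist');W=world(c);hz=s['tool_pos'][2]-.1816
h=(abs(W[...,2]-hz)<.014)&(abs(W[...,0]-.5)<.04)&(abs(W[...,1]+.29)<.03)
print('hook',h.sum(),hz,np.nanmin(W[h],0),np.nanmax(W[h],0))
t=(abs(W[...,2]-.106)<.006)&(abs(W[...,0]-.5)<.04)&(abs(W[...,1]+.29)<.04)
print('sleeve top',cv2.minAreaRect((W[t][:,:2]*1000).astype(np.float32)))
cv2.imwrite('pics/w10.png',cv2.resize(c['frame'][100:250,150:350],(800,600),interpolation=cv2.INTER_CUBIC))
E
```

```text
{'time_s': 30.8, 'tool_pos': [0.4939, -0.2927, 0.3497], 'tool_rot': [-179.9688, 0.1239, -5.188], 'force': [-0.8289, -0.6223, -1.8996], 'wrist_torque': [-0.0993, 0.0654, -0.048], 'grip_width': 0.0154}
shift cm [ 0.12 -0.01  9.97] turn [-0.0005  0.0022  0.002 ]
hook 119 0.16814370287338268 [ 0.49004228 -0.29636506  0.16638477] [ 0.50751503 -0.2908553   0.18200568]
sleeve top ((501.13641357421875, -293.991943359375), (29.811607360839844, 41.95249938964844), 84.40202331542969)
```

View pics/w10.png

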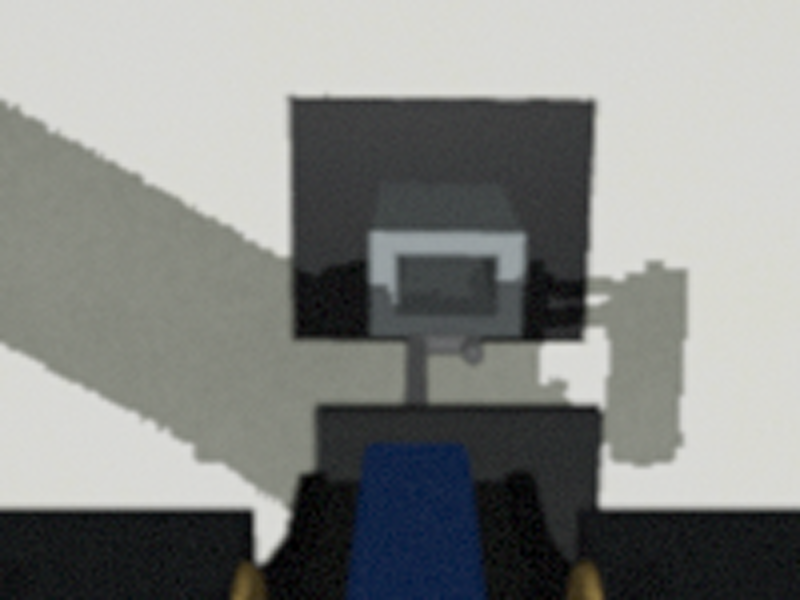

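Picture: the hook (shaft 415, tip 470) is above and in line with the slot, which spans 397–497 in x. Depth puts the hook's middle at (0.499, -0.2936) and the slot's centre at (0.501, -0.294). I shift +1.5 mm in x and lower.

```bash
python3 -m creep '[[0.15,0,0.8,0,0.002,0.002,0],[0,0,1,0,0,0,0],[0,0,1,0,0,0,0],[0,0,1,0,0,0,0],[0,0,0.5,0,0,0,0],[0,0,0,0,0,0,0]]' >/dev/null;python3 -c "
from h import *
state();go(.4955,-.2927,.194,-5.3)"
```

```text
{'time_s': 31.45, 'tool_pos': [0.4951, -0.2927, 0.3023], 'tool_rot': [-179.9538, 0.0555, -5.3179], 'force': [0.2846, -0.1745, -0.9685], 'wrist_torque': [-0.101, 0.0537, 0.0119], 'grip_width': 0.0154}
shift cm [ 0.05  0.   10.83] turn [-0.0008  0.001  -0.0003]
```

```bash
python3 -m creep '[[0.04,0,0.8,0,0.001,0,0],[0,0,0.8,0,0,0,0],[0,0,0.8,0,0,0,0],[0,0,0.8,0,0,0,0],[0,0,0.5,0,0,0,0],[0,0,0,0,0,0,0]]';python3 -m creep '[[0,0,0.8,0,0,0,0],[0,0,0.8,0,0,0,0],[0,0,0.8,0,0,0,0],[0,0,0.8,0,0,0,0],[0,0,0.5,0,0,0,0],[0,0,0,0,0,0,0]]' >/dev/null;python3 -c "
from h import *
state();go(.4951,-.2927,.194,-5.3)"
```

```text
time_s: 32.05
tool_pos: [0.4957, -0.2927, 0.2621]
tool_rot: [-180.0, -0.0, -5.3]
force: [0.0, 0.2, -1.5]
grip_width: 0.0159
{'time_s': 32.65, 'tool_pos': [0.4958, -0.2927, 0.2218], 'tool_rot': [-179.9715, -0.0195, -5.3032], 'force': [0.0694, -0.4389, -1.0592], 'wrist_torque': [-0.071, 0.0747, -0.0061], 'grip_width': 0.016}
shift cm [-0.07  0.01  2.78] turn [-0.0005 -0.0003 -0.0001]
```

```bash
python3 -m creep '[[-0.05,0,0.6,0,0,0,0],[0,0,0.7,0,0,0,0],[0,0,0.6,0,0,0,0],[0,0,0.3,0,0,0,0],[0,0,0,0,0,0,0]]' >/dev/null;python3 -c "
from h import *
state()"; python3 -m creep '[[0,0,0.12,0,0,0,0],[0,0,0.12,0,0,0,0],[0,0,0.1,0,0,0,0]]'
```

```text
{'time_s': 33.15, 'tool_pos': [0.4955, -0.2928, 0.1981], 'tool_rot': [-179.9859, -0.0486, -5.2999], 'force': [0.9151, 0.6654, -1.0483], 'wrist_torque': [-0.1063, 0.0441, 0.0273], 'grip_width': 0.0158}
time_s: 33.45
tool_pos: [0.4958, -0.293, 0.1949]
tool_rot: [180.0, -0.1, -5.3]
force: [-0.2, 0.2, -1.5]
grip_width: 0.0158
```

```bash
python3 -m creep '[[0,0,0.12,0,0,0,0],[0,0,0.1,0,0,0,0]]'|egrep 'pos|force'; python3 -m creep '[[0,0,0.1,0,0,0,0]]'|egrep 'pos|force'
```

```text
tool_pos: [0.496, -0.2931, 0.1928]
force: [-0.3, 0.5, -1.5]
tool_pos: [0.496, -0.2932, 0.1925]
force: [-2.9, 2.8, 9.7]
```

Seated at TCP z of 0.1925, against 0.1926 at the grasp. I release and retreat straight up.

```bash
python3 -m creep '[[0,0,-0.03,0,0,0,0],[0,0,0,0,0,0,0.3],[0,0,0,0,0,0,0.5],[0,0,0,0,0,0,0.6],[0,0,0,0,0,0,0.6],[0,0,0,0,0,0,0.6],[0,0,0,0,0,0,0.6],[0,0,0,0,0,0,0.6]]';python3 -c "
from h import *
state()"
```

```text
time_s: 34.55
tool_pos: [0.4967, -0.2936, 0.1935]
tool_rot: [180.0, -0.3, -5.3]
force: [0.3, -1.8, 0.3]
grip_width: 0.0514
{'time_s': 34.55, 'tool_pos': [0.4967, -0.2936, 0.1935], 'tool_rot': [179.9749, -0.2555, -5.2933], 'force': [0.3167, -1.7758, 0.2801], 'wrist_torque': [-0.0634, 0.0755, -0.0341], 'grip_width': 0.0514}
```

```bash
python3 -m creep '[[0,0,-0.5,0,0,0,0.6],[0,0,-1,0,0,0,0.6],[0,0,-1.5,0,0,0,0.6],[0,0,-2,0,0,0,0.6],[0,0,-2,0,0,0,0.6],[0,0,-2,0,0,0,0.6],[0,0,-2,0,0,0,0.6],[0,0,-2,0,0,0,0.6],[0,0,-1,0,0,0,0.6],[0,0,0,0,0,0,0.6]]' && python3 -m creep '[[-1,-1.5,0,0,0,0,0.6],[-1,-2,0,0,0,0,0.6],[-1,-2,0,0,0,0,0.6],[0,-1,0,0,0,0,0.6],[0,0,0,0,0,0,0.6],[0,0,0,0,0,0,0.6]]';python3 - <<'E'
from h import *
I=[]
for n in('top','side'):
    c=shot(n);W=world(c);hsv=cv2.cvtColor(c['frame'],cv2.COLOR_BGR2HSV)
    b=(hsv[...,0]>100)&(hsv[...,0]<130)&(hsv[...,1]>110)&(W[...,2]>.105)&(W[...,2]<.19)&(abs(W[...,0]-.5)<.05)&(abs(W[...,1]+.29)<.05)
    if b.any(): print(n,'handle',np.median(W[b],0),W[b][:,2].max())
    I.append(c['frame'])
cv2.imwrite('pics/f.png',np.hstack([cv2.resize(I[0][100:290,90:410],(400,238)),cv2.resize(I[1][120:370,120:420],(400,333))[:238]]) if 0 else cv2.resize(np.vstack([cv2.resize(I[0][100:290,90:410],(600,356)),cv2.resize(I[1][130:370,130:420],(600,496))]),(422,600)))
E
```

```text
time_s: 35.55
tool_pos: [0.4957, -0.2953, 0.3491]
tool_rot: [179.9, -0.7, -5.4]
force: [0.4, 0.5, -0.1]
grip_width: 0.0522
time_s: 36.15
tool_pos: [0.4693, -0.2262, 0.3456]
tool_rot: [179.9, -0.4, -5.5]
force: [-0.3, -0.9, -0.4]
grip_width: 0.0524
```

View pics/f.png

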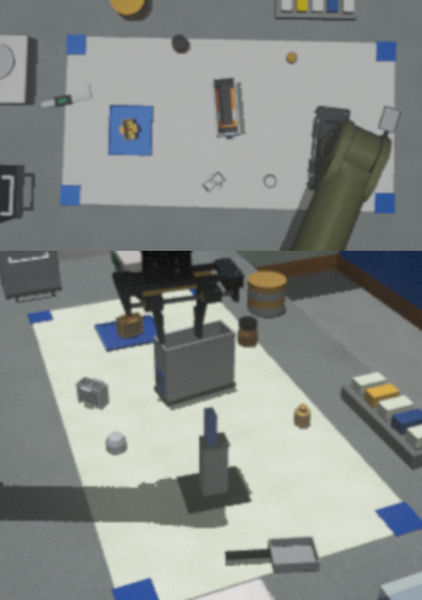

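Picture: the basket stands in the middle of the tray, the rod stands upright in its stand and the bystanders are in place. One numeric check of the rod's seat and the basket before I hand in.

```bash
python3 - <<'E'
from h import *
c=shot('side');W=world(c);hsv=cv2.cvtColor(c['frame'],cv2.COLOR_BGR2HSV)
n=(abs(W[...,0]-.5)<.06)&(abs(W[...,1]+.29)<.05)&(W[...,2]>.09)&(W[...,2]<.2)
p=W[n];t=p[p[:,2]>.15];print(n.sum(),'top z',p[:,2].max(),'handle',np.median(t,0),cv2.minAreaRect((t[:,:2]*1000).astype(np.float32)))
k=p[(p[:,2]>.1)&(p[:,2]<.118)];print('collar',cv2.minAreaRect((k[:,:2]*1000).astype(np.float32)))
for m in('top','side'):
    c=shot(m);W=world(c)
    b=(abs(W[...,0]-.51)<.055)&(abs(W[...,1]-.292)<.05)&(W[...,2]>.035)&(W[...,2]<.1)
    print(m,'basket',cv2.minAreaRect((W[b][:,:2]*1000).astype(np.float32)),np.percentile(W[b][:,2],[50,99]))
E
```

```text
463 top z 0.172999514916832 handle [ 0.49465328 -0.30284604  0.16710326] ((496.691162109375, -295.8679504394531), (28.729127883911133, 16.511154174804688), 83.66717529296875)
collar ((503.40447998046875, -296.0836181640625), (37.46083450317383, 46.349021911621094), 85.9837417602539)
top basket ((510.9423828125, 291.0130615234375), (57.79793167114258, 45.993350982666016), 0.46615228056907654) [0.04662877 0.05312866]
side basket ((514.4425048828125, 287.5231628417969), (63.23855209350586, 47.58470916748047), 9.28248405456543) [0.04358181 0.04950258]
```

```bash
python3 -c "
from h import *
print(order.sign_off())"
```

```text
the job is handed in; nothing more can be done
None
```

The job is handed in at about 36 s of robot time, inside the 64 s limit.

- **Fetching the basket:** I hooked the red bar and drew the basket about 35 mm to the end stop. There the wrist moment rose from 0.25 to 0.88 N·m, about 5 N at the hook. It then lifted out without jamming, at about 2.5 N (its weight).
- **Setting down and hanging up:** I set the basket softly on the tray, unhooked it and hung the rod back in its stand. The fingers touched only the rod handle.

**Last checks:**
- **Basket:** upright, centred about 1 mm from the tray's centre by the top camera and about 6 mm by the side camera. The side camera sees only its near faces.
- **Rod:** handle top at 0.173 m, the same reading as before I took it. The collar and handle measured 2–3 mm from their first readings, within the slot's play and camera error.
- **Bystanders:** they looked unmoved in the final picture; I did not measure them.

**Disagreements:**
- The last 1 mm of seating the rod pressed the stand with about 10 N for one step.
- The camera put the wall-to-stop gap at 27–29 mm. The hand travelled about 35 mm, which includes slack in the hook and some give in the grip.
- In the final pictures the blue-colour check failed to find the handle, so I confirmed the rod from depth instead.

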